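# Measure the tray with the tape and lock the reading

### The job

Measure the steel tray with the tape measure: hook the tape's end over the tray's low far rim, back the case away across the tray floor until its back rests against the tray's higher near wall, and push the lock button on the case fully down there, so that the tape stays out. Then lift the tape off without losing the reading and stand the case upright, wholly on the clipboard nearest to it, still locked at the measured length, so that I can write it down. Leave the cup, the bottle and the marker where they are.

Things in the scene. Friction and masses are not known exactly. Their poses are not given: they have to be found in the camera images.
- tape_center (a point): Tape measure, a grey and black plastic case 76 mm long (its x), 36 mm thick (its y) and 62 mm high (z), about 0.5 kg, standing upright on the bench; this point is the middle of the case, 31 mm above its underside. Its x axis points out of the mouth, where the blade comes out. Once let go, its weight alone holds it still against the blade's spring.
- tape_hook (a point): End hook: a steel plate 22 mm wide, 2 mm thick, hanging 12 mm below the end of the blade; this point is the lower edge of its inner face (towards the case), 8.5 mm above the level of the case's underside. The blade is 20 mm wide, its underside 20.6 mm above that level. Run in, the inner face is 58 mm ahead of the case's middle: a 20 mm gap between case front and hook.
- tape_blade (a joint): How far the blade is drawn out (m): 0 run in, at most 0.18. A spring pulls it in (0.8 N run in, 1.1 N at 0.15) unless it is locked. The blade is straight and stiff and slides along the case's x axis; it is 0.150 when the hook is on the tray's far rim and the case's back is against its near wall.
- lock_top (a point): Middle of the top of the lock button, a black ribbed button 24 x 20 mm that stands 8 mm above the case's top, 14 mm ahead of the case's middle; this point is 39 mm above the middle of the case when the button is up.
- tape_lock (a joint): How far the lock button is pushed down (m): 0 up, blade free; 0.006 fully down, blade caught. It takes about 3 N to move, 6 N at most, and stays where it is left. From 0.0045 on a pawl catches the blade's notches: the blade can then settle back by up to 4 mm, no more.
- tray: Shallow open steel tray fixed to the bench, 250 x 158 mm outside, 242 x 150 mm inside; origin at the centre of its underside, x axis towards the far end, z up. Floor 3 mm thick. The far rim (at +x) and the two sides are 4 mm thick and their tops stand 20 mm above the bench; the near wall (at -x) is 4 mm thick and 32 mm high. With the case on the floor the blade passes 3.6 mm above the far rim.
- tray_rim (a point): Middle of the top of the tray's far rim (centre of its 4 mm thickness), 123 mm ahead of the tray's centre, 20 mm above the bench. Axes as the tray's.
- tray_wall (a point): Middle of the inner face of the tray's near wall, at floor level (3 mm above the bench), 121 mm behind the tray's centre. Axes as the tray's.
- clipboard: The clipboard nearest to the tape (another lies far off to the right), flat and fixed on the bench, its length 310 mm along its x, 228 mm wide along y; origin at the centre of its underside; the upper face is 3 mm above the bench; a low metal clip sits at its far end.
- specimen_cup: Bystander: specimen cup with a lid, 65 mm across, 67 mm high, loose; origin at the centre of its underside.
- culture_bottle: Bystander: small dark culture bottle, 34 mm across, 117 mm high, loose; origin at the centre of its underside.
- marker: Bystander: marker pen lying on the bench, 135 mm long, 16 mm thick, loose; origin at its underside, middle of its length.

How it is judged:
On the way, in this order (a step that is already met when the one before it is completed fails the run):
1. the tape's end hook hangs over the outside of the tray's far rim (x of tape_hook in the frame of tray between 0.1225 and 0.16 m and z of tape_hook in the frame of tray below 0.017 m and y of tape_hook in the frame of tray between -0.07 and 0.07 m), for 0.2 s.
2. the tape is drawn out with the hook still on the rim and the case's back within 8 mm of the near wall (all of step 1 and x of tape_center in the frame of tray below -0.075 m and value of joint tape_blade between 0.14 and 0.158 m), for 0.2 s.
3. the lock is pushed down (at least 4.5 mm of its 6) there, with the hook still on the rim (all of step 2 and value of joint tape_lock above 0.0045 m), for 0.2 s.
At the end, for the whole second after the job is handed in: The tape's case stands upright (within 0.1 rad) and released on the clipboard, its middle within 120 mm of the board's centre along and 100 mm across, with the lock pushed down at least 4.5 mm and the blade still drawn out to between 136 and 158 mm (x of tape_center in the frame of clipboard between -0.12 and 0.12 m and y of tape_center in the frame of clipboard between -0.1 and 0.1 m and z of tape_center in the frame of clipboard between 0.029 and 0.039 m and angle between tape_center's own z axis and vertical below 0.1 rad and value of joint tape_lock above 0.0045 m and value of joint tape_blade between 0.136 and 0.158 m); the robot touches nothing.
It fails at once if the specimen cup is moved more than 3 cm (distance of specimen_cup from where it was at the start of the episode above 0.03 m).
It fails at once if the culture bottle is moved more than 3 cm (distance of culture_bottle from where it was at the start of the episode above 0.03 m).
It fails at once if the marker is moved more than 3 cm (distance of marker from where it was at the start of the episode above 0.03 m).
It also fails if it takes over 72 s, if anything falls off the work surface, if the arm or the gripper's body presses on something with over 40 N, if the wrist force passes 120 N, or if a joint passes its speed limit or range.

### The arm

A 7-joint arm with a two-finger parallel gripper is mounted at the origin on a cart in front of the work surface, level with it; the furniture and walls round the work are solid. World frame = base frame: x ahead of the robot, y to its left, z up, the work surface at z = 0. Lengths are in m, angles in rad, forces in N, time in s.
With the tool pointing down it reaches from about 0.4 to 0.9 m from the base axis. Payload 5.6 kg.
Tool frame: the origin (TCP) lies at the very end of the fingers, on their centre line; the grasp point (between the pads) lies 19 mm behind it; z points along the fingers, y is the line along which they close (so a half turn about z gives the same grasp; the last joint's range is limited). The gripper opens to 92 mm and grips with 3 to 60 N. Pads are 20 mm wide; open, the fingers measure 128 mm over their backs; the gripper's body (75 mm by 189 mm) begins 69 mm behind the grasp point.
Start: joints at [1.15, 0.468, -0.012, 1.603, 0.006, 1.071, -0.056], TCP at [0.24, -0.604, 0.215] pointing down, gripper open.
Joint ranges: [-2.53, 2.53], [-0.31, 2.02], [-1.57, 1.55], [0.28, 2.44], [-1.29, 4.43], [0.15, 1.84], [-2.92, 2.92]. Speed limits (rad/s): [2.57, 2.57, 3.14, 3.14, 3.14, 3.14, 3.14].

### API

Orientations are given as a unit quaternion [x, y, z, w].
In Python, from rig import r gives the robot as it stands. The module is installed in compiled form; this text tells all that it offers.
- The arm moves only by the shell command python3 -m jog 'ROWS' [FORCE]. ROWS is JSON, a list of rows, each an object of numbers: "fingers": the closure in counts, from 0 (fully open) to 255 (shut); "x", "y", "z": the shift along the world's x, y, z in m; "twist": the turn about the world's z in degrees. In form: [{"fingers": .., "x": .., "y": .., "z": .., "twist": ..}, ...]. A call has 1 to 20 rows; each row is the pose to reach, as a shift and turn from the pose commanded when the call began; what a row does not reach only later rows make up. A row lasts 1/8 s, in which the tool goes at most 62.5 mm and 10.7 degrees, less where a joint would pass 70% of its speed; a pose out of reach is approached as far as the arm can. A call with a gripper value outside its range is refused whole. The fingers move at their own pace and stop on an object; FORCE is the grip in N (left out, the last holds). Time passes only in rows, so rows that repeat a pose let the fingers close. It gives the time, the measured TCP pose, the force, the opening and the grip force at its end, in the units of the state.
- r.state(): the state, without advancing time (a new reading comes with each control period).
- r.camera(name): name is "scene" or "top" or "wrist"; returns the picture (480x640x3 uint8, blue, green, red); there is no depth.
- r.camera_params(name): a dict with "fx", "fy", "cx", "cy" (pixels), "R" (3x3) and "t" (3): a world point X has camera coordinates R X + t. Camera axes: x right, y down, z forward; pixel columns grow to the right and rows downward; lengths in m; the calibration is good to about 2 mm. The wrist camera is an equidistant fisheye: a pixel r from the principal point sees the ray r / f radians off the axis. A picture is of the moment at which its call begins: read the wrist's pose just before it. camera_params takes no time and is no camera call; for the wrist camera it gives the pose at the moment of the call.
- r.finish_job(): hands the job in; it is judged then, once.
The state is a dict: "time": time; "joint_positions": joint angles; "dq": joint speeds; "effort": joint torques, N m; "tcp_pos": TCP position; "eef_rot": TCP orientation; "ft_force": force on the tool from outside, world axes, zero at the start; "ft_torque": the same for the moment, N m; "grip_width": finger opening in m; "grasp_force": force on a finger pad.
Only numpy, scipy, OpenCV 4.12 (cv2) and the standard library are available. Lean on these libraries where they do the work, as an engineer would, in place of code of your own. Each camera call takes 0.05 s, during which the arm holds its last target. There are 200 camera calls.

## Working session

There is one attempt and no reset: what is moved stays moved. The work goes in short steps, Python scripts to look and compute and a shell command to move; the robot and the scene stay as the last step left them, time stands still between calls to the robot, and variables do not carry over. Pictures are saved under pics/ and viewed, at most 10 in all, crops included, and the job is handed in when it is done.

```bash
mkdir -p pics
python3 - <<'E'
from rig import r
import cv2,numpy as np
for n in("scene","top"):
    cv2.imwrite(f"pics/{n}1.png",r.camera(n))
    p=r.camera_params(n);print(n,p)
s=r.state();print(s['time'],s['tcp_pos'],s['eef_rot'],s['grip_width'])
E
```

```text
scene {'fx': 439.63284159658014, 'fy': 439.63284159658014, 'cx': 321.5313321767873, 'cy': 233.7841418761123, 'R': array([[-0.68682315, -0.72653474, -0.02052372],
       [-0.33334956,  0.33997029, -0.8793738 ],
       [ 0.64587307, -0.59713271, -0.4756895 ]]), 't': array([0.32234683, 0.26813103, 0.55082091])}
top {'fx': 441.2068425787416, 'fy': 441.2068425787416, 'cx': 314.5669924563991, 'cy': 244.1204485878629, 'R': array([[ 0.0268547 , -0.99958162,  0.01074302],
       [-0.99799293, -0.02742547, -0.05707856],
       [ 0.05734931, -0.00918863, -0.99831189]]), 't': array([-0.0893499 ,  0.54959561,  1.11785279])}
0.1 [ 0.23952474 -0.60372156  0.21377232] [ 9.82217930e-01  1.87742750e-01 -2.05357434e-04 -7.44748426e-04] 0.09177024017426279
```

View pics/top1.png

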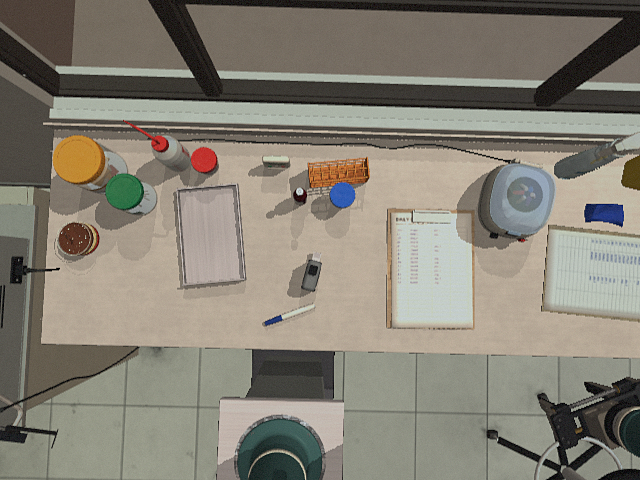

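View pics/scene1.png

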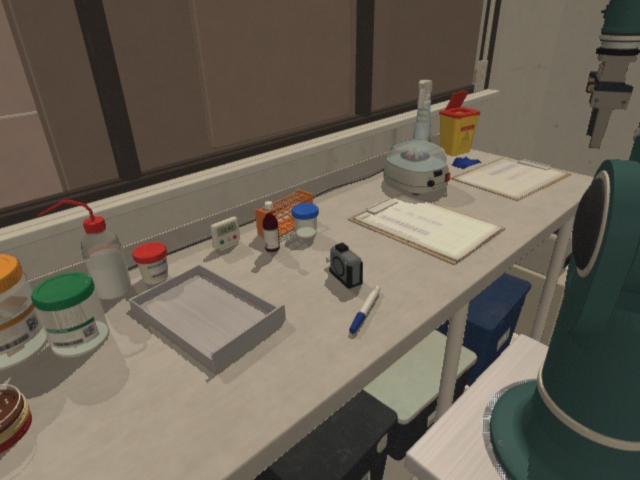

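```bash
cat > h.py <<'E'
import numpy as np,cv2
from rig import r
def back(n,uv,z):
    p=r.camera_params(n);R,t=np.array(p['R']),np.array(p['t'])
    u,v=(uv[0]-p['cx'])/p['fx'],(uv[1]-p['cy'])/p['fy']
    if n=='wrist':
        th=np.hypot(u,v);k=np.sin(th)/max(th,1e-9);d=np.array([u*k,v*k,np.cos(th)])
    else: d=np.array([u,v,1.])
    c=-R.T@t;d=R.T@d
    return c+d*(z-c[2])/d[2]
def proj(n,X,p=None):
    p=p or r.camera_params(n);x,y,z=np.array(p['R'])@np.array(X)+np.array(p['t'])
    if n=='wrist':
        rr=np.hypot(x,y);th=np.arctan2(rr,z);x,y,z=x/rr*th,y/rr*th,1.
    return p['cx']+p['fx']*x/z,p['cy']+p['fy']*y/z
E
python3 - <<'E'
from h import *
for nm,uv,z in[("tape",(312,272),.062),("tl",(177,188),.02),("tr",(239,186),.02),("br",(245,281),.02),("bl",(181,287),.032),("cl",(388,209),.003),("cr",(473,209),.003),("cbr",(474,328),.003),("cbl",(388,327),.003),("mk1",(265,324),.01),("mk2",(314,307),.01),("cup",(343,195),.067),("bot",(300,194),.117)]:
    print(nm,back("top",uv,z).round(3))
a=cv2.imread("pics/top1.png")[240:300,280:340];b=cv2.imread("pics/scene1.png")[235:295,320:380]
cv2.imwrite("pics/c1.png",np.hstack([cv2.resize(i,None,fx=6.5,fy=6.5,interpolation=cv2.INTER_CUBIC) for i in(a,b)]))
E
```

```text
tape [ 0.48  -0.07   0.062]
tl [0.686 0.283 0.02 ]
tr [0.696 0.124 0.02 ]
br [0.453 0.1   0.02 ]
bl [0.434 0.258 0.032]
cl [ 0.65  -0.264  0.003]
cr [ 0.656 -0.487  0.003]
cbr [ 0.347 -0.492  0.003]
cbl [ 0.344 -0.269  0.003]
mk1 [0.344 0.047 0.01 ]
mk2 [ 0.391 -0.077  0.01 ]
cup [ 0.672 -0.141  0.067]
bot [ 0.663 -0.036  0.117]
```

View pics/c1.png

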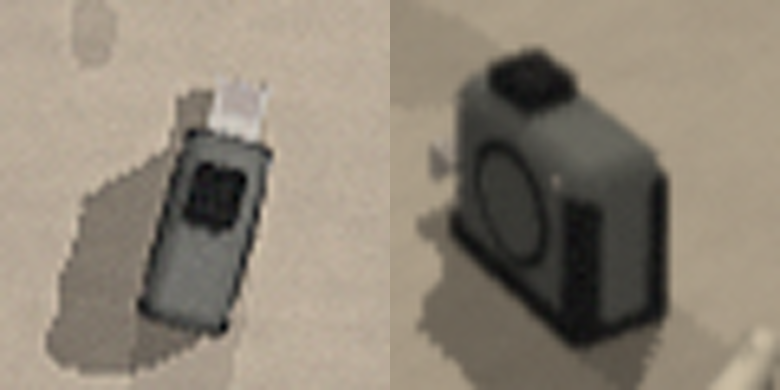

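```bash
python3 -m jog '[{"y":0.05,"x":0.02,"twist":-3},{"y":0.1,"x":0.04,"twist":-7},{"y":0.15,"x":0.06,"twist":-11},{"y":0.2,"x":0.08,"twist":-15},{"y":0.25,"x":0.1,"twist":-18},{"y":0.3,"x":0.12,"twist":-21},{"y":0.35,"x":0.14,"twist":-25},{"y":0.4,"x":0.165,"twist":-29},{"y":0.45,"x":0.185,"twist":-32},{"y":0.5,"x":0.21,"twist":-34},{"y":0.534,"x":0.23,"twist":-35},{"y":0.534,"x":0.23,"twist":-35},{"y":0.534,"x":0.23,"twist":-35}]'
python3 - <<'E'
from h import *
p=r.camera_params('wrist');s=r.state();cv2.imwrite("pics/w1.png",r.camera('wrist'))
print(p,s['tcp_pos'],s['eef_rot'])
f=back('top',(315.2,262),.05);b=back('top',(308.1,289.2),.05);print(f,b,np.degrees(np.arctan2(*(f-b)[1::-1])))
E
```

```text
{'fx': 371.64829954431775, 'fy': 371.64829954431775, 'cx': 321.6152512420278, 'cy': 245.5084164441601, 'R': array([[ 3.68411980e-01, -9.29662343e-01, -7.35618199e-04],
       [-8.90992018e-01, -3.53313101e-01,  2.85136943e-01],
       [-2.65340982e-01, -1.04392436e-01, -9.58486506e-01]]), 't': array([-0.64950937, -0.03103211,  0.39132451])} [ 0.23952474 -0.60372156  0.21377232] [ 9.82217930e-01  1.87742750e-01 -2.05357434e-04 -7.44748426e-04]
[ 0.50538318 -0.07684777  0.05      ] [ 0.43755858 -0.06105845  0.05      ] -13.10483600581454$[0]: bad value
```

View pics/w1.png

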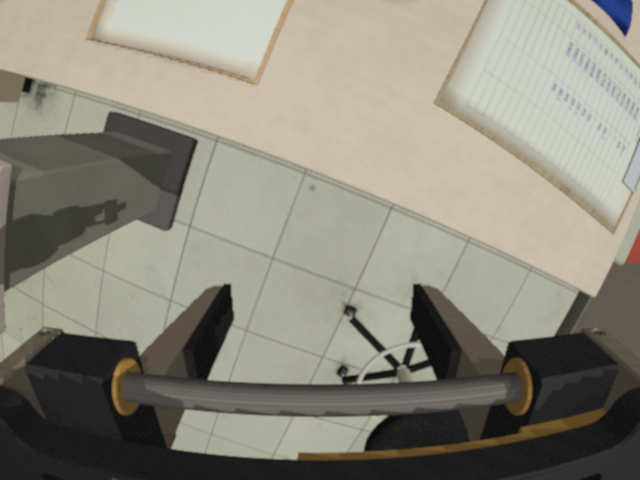

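The call was refused because every row needs all the keys. The picture shows only the start pose, with the clipboard at top left and the fingers at the bottom.

```bash
python3 -m jog '[{"fingers":0,"z":0,"y":0.05,"x":0.02,"twist":-3},{"fingers":0,"z":0,"y":0.1,"x":0.04,"twist":-7},{"fingers":0,"z":0,"y":0.15,"x":0.06,"twist":-11},{"fingers":0,"z":0,"y":0.2,"x":0.08,"twist":-15},{"fingers":0,"z":0,"y":0.25,"x":0.1,"twist":-18},{"fingers":0,"z":0,"y":0.3,"x":0.12,"twist":-21},{"fingers":0,"z":0,"y":0.35,"x":0.14,"twist":-25},{"fingers":0,"z":0,"y":0.4,"x":0.165,"twist":-29},{"fingers":0,"z":0,"y":0.45,"x":0.185,"twist":-32},{"fingers":0,"z":0,"y":0.5,"x":0.21,"twist":-34},{"fingers":0,"z":0,"y":0.534,"x":0.23,"twist":-35},{"fingers":0,"z":0,"y":0.534,"x":0.23,"twist":-35},{"fingers":0,"z":0,"y":0.534,"x":0.23,"twist":-35},{"fingers":0,"z":0,"y":0.534,"x":0.23,"twist":-35}]'
python3 - <<'E'
from h import *
p=r.camera_params('wrist');s=r.state();cv2.imwrite("pics/w2.png",r.camera('wrist'))
print(s['time'],s['tcp_pos'],s['eef_rot'])
E
```

```text
time: 1.9
tcp_pos: [0.4691, -0.0716, 0.2145]
eef_rot: [0.993, -0.117, -0.0, 0.0]
ft_force: [-0.0, 0.4, -0.9]
grip_width: 0.0918
grasp_force: 0.0
1.9 [ 0.46913198 -0.0715643   0.21446916] [ 9.93079741e-01 -1.17441498e-01 -2.37272767e-04  2.58678361e-04]
```

View pics/w2.png

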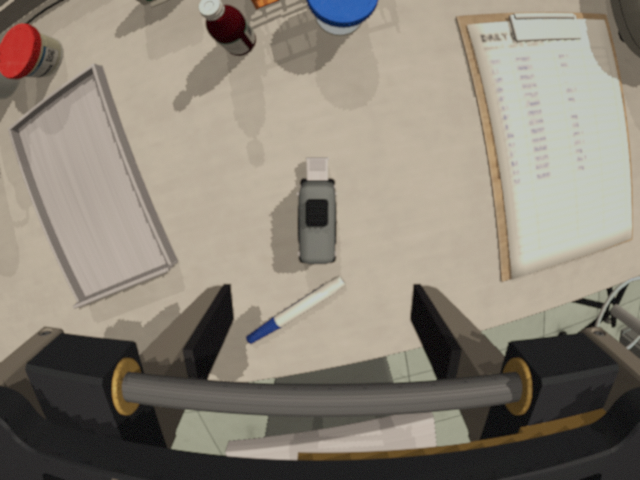

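The tape's button is at (317,212), its hook end at (317,157) and its back at (318,262). The tray corners are at (12,130), (97,67), (176,263) and (80,304).

Run:
```python
from h import *
p=r.camera_params('wrist');print('cam',-np.array(p['R']).T@p['t'])
for nm,uv,z in[("button",(317,212),.07),("hook",(317.5,157),.02),("blade mouth",(318,179),.02),("back",(318,263),.055),("frontL",(301,181),.06),("frontR",(335,181),.06),("backL",(301,260),.055),("backR",(335,260),.055),("t farR",(97,67),.02),("t farL",(12,130),.02),("t nearR",(176,264),.03),("t nearL",(80,305),.03),("cNL",(508,279),.003),("cNR",(631,238),.003),("cFL",(458,16),.003),("cFR",(605,14),.003)]:
    print(nm,back("wrist",uv,z).round(4))
# tray model fit over wrist+top corners
from scipy.optimize import least_squares
obs=[("wrist",(97,67),(.125,-.079,.02)),("wrist",(12,130),(.125,.079,.02)),("wrist",(176,264),(-.125,-.079,.032)),("wrist",(80,303),(-.125,.079,.032)),
("top",(177,188),(.125,.079,.02)),("top",(239,186),(.125,-.079,.02)),("top",(245,281),(-.125,-.079,.026))]
P={n:r.camera_params(n) for n in("wrist","top")}
def f(q):
    c,s=np.cos(q[2]),np.sin(q[2]);e=[]
    for n,uv,X in obs:
        e+=list(np.array(proj(n,(q[0]+c*X[0]-s*X[1],q[1]+s*X[0]+c*X[1],X[2]),P[n]))-uv)
    return e
o=least_squares(f,[.567,.191,.1],loss='soft_l1');print(o.x,np.degrees(o.x[2]),np.round(o.fun,1))
```

```text
cam [ 0.54857208 -0.08984657  0.3842343 ]
button [ 0.4879 -0.0717  0.07  ]
hook [ 0.5315 -0.0822  0.02  ]
blade mouth [ 0.5103 -0.0776  0.02  ]
back [ 0.4375 -0.0602  0.055 ]
frontL [ 0.5163 -0.0641  0.06  ]
frontR [ 0.5093 -0.093   0.06  ]
backL [ 0.4441 -0.0454  0.055 ]
backR [ 0.4367 -0.0764  0.055 ]
t farR [0.6983 0.1257 0.02  ]
t farL [0.6811 0.2771 0.02  ]
t nearR [0.4625 0.0898 0.03  ]
t nearL [0.4415 0.2444 0.03  ]
cNL [ 0.3444 -0.2734  0.003 ]
cNR [ 0.3473 -0.4889  0.003 ]
cFL [ 0.6523 -0.2648  0.003 ]
cFR [ 0.6536 -0.4881  0.003 ]
[0.56963474 0.18622797 0.13370733] 7.660865514363354 [-0.  -5.  -2.1 -0.1  0.1  6.3 -0.7  7.6  0.7  1.3 -0.  -3.   3.2 -1.2]
```

```bash
python3 -m jog '[{"fingers":0,"x":0.005,"y":0.002,"z":-0.05,"twist":0},{"fingers":0,"x":0.005,"y":0.002,"z":-0.1,"twist":0},{"fingers":0,"x":0.005,"y":0.002,"z":-0.15,"twist":0},{"fingers":0,"x":0.005,"y":0.002,"z":-0.18,"twist":0},{"fingers":0,"x":0.005,"y":0.002,"z":-0.197,"twist":0},{"fingers":0,"x":0.005,"y":0.002,"z":-0.197,"twist":0},{"fingers":0,"x":0.005,"y":0.002,"z":-0.197,"twist":0},{"fingers":255,"x":0.005,"y":0.002,"z":-0.197,"twist":0},{"fingers":255,"x":0.005,"y":0.002,"z":-0.197,"twist":0},{"fingers":255,"x":0.005,"y":0.002,"z":-0.197,"twist":0},{"fingers":255,"x":0.005,"y":0.002,"z":-0.197,"twist":0},{"fingers":255,"x":0.005,"y":0.002,"z":-0.197,"twist":0},{"fingers":255,"x":0.005,"y":0.002,"z":-0.197,"twist":0},{"fingers":255,"x":0.005,"y":0.002,"z":-0.197,"twist":0}]' 25
```

```text
time: 3.7
tcp_pos: [0.4747, -0.0682, 0.0176]
eef_rot: [0.993, -0.116, -0.0, 0.0]
ft_force: [0.2, -0.9, 0.3]
grip_width: 0.0359
grasp_force: 25.0
```

```bash
python3 -m jog '[{"fingers":255,"x":0,"y":0,"z":0.04,"twist":0},{"fingers":255,"x":0,"y":0,"z":0.08,"twist":0},{"fingers":255,"x":0.01,"y":0.05,"z":0.08,"twist":4},{"fingers":255,"x":0.03,"y":0.1,"z":0.08,"twist":8},{"fingers":255,"x":0.05,"y":0.15,"z":0.08,"twist":12},{"fingers":255,"x":0.06,"y":0.2,"z":0.08,"twist":16},{"fingers":255,"x":0.07,"y":0.24,"z":0.08,"twist":20},{"fingers":255,"x":0.07,"y":0.258,"z":0.08,"twist":20},{"fingers":255,"x":0.07,"y":0.258,"z":0.08,"twist":20},{"fingers":255,"x":0.07,"y":0.258,"z":0.08,"twist":20},{"fingers":255,"x":0.07,"y":0.258,"z":0.08,"twist":20}]'
python3 - <<'E'
from h import *
s=r.state();cv2.imwrite("pics/w3.png",r.camera('wrist'))
print(s['time'],s['tcp_pos'],s['eef_rot'])
E
```

```text
time: 5.08
tcp_pos: [0.5448, 0.1877, 0.0975]
eef_rot: [0.998, 0.057, -0.0, 0.001]
ft_force: [0.4, 0.2, -5.8]
grip_width: 0.0359
grasp_force: 25.0
5.075 [0.54478742 0.18766131 0.09745068] [ 9.98398170e-01  5.65740691e-02 -2.44333040e-04  6.40117802e-04]
```

View pics/w3.png

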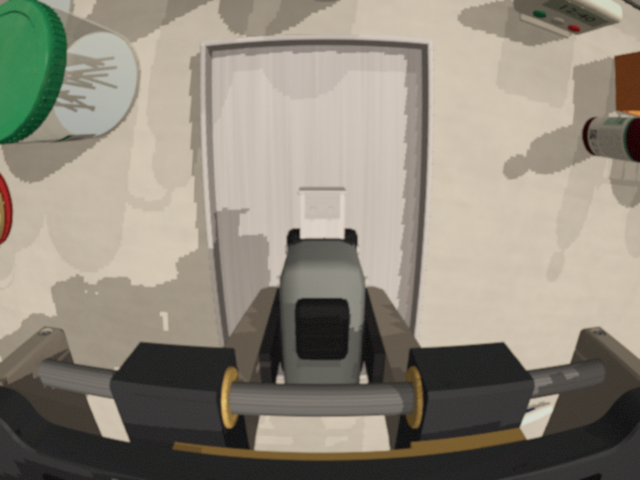

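The far rim's outer corners are at (202,43) and (431,41), and the tray lies square to the gripper. The hook is at (322,187).

Run:
```python
from h import *
a=back('wrist',(202.5,43.5),.02);b=back('wrist',(430.5,41),.02);print(a,b,np.linalg.norm(a-b))
d=a-b;yaw=np.arctan2(-d[0],d[1]);print('yaw',np.degrees(yaw))
for v in(150,250):pass
m=(a+b)/2;c,s=np.cos(yaw),np.sin(yaw);print('center',m-np.array([c,s,0])*.125)
q1=back('wrist',(431,55),.02);q2=back('wrist',(417,325),.02);w1=back('wrist',(202,55),.02);w2=back('wrist',(217,325),.02);
for p,q in((q1,q2),(w1,w2)):print('side yaw',np.degrees(np.arctan2(*(p-q)[1::-1])))
print('hook',back('wrist',(322,187),.1005))
st=r.state()['eef_rot'];print('toolyaw',np.degrees(2*np.arctan2(st[1],st[0])))
```

```text
[0.68553477 0.28504737 0.02      ] [0.70400248 0.13218169 0.02      ] 0.15397718358294807
yaw 6.888520903782536
center [0.57067095 0.19362229 0.02      ]
side yaw 6.527195956734559
side yaw 6.37531518811975
hook [0.60402414 0.19465703 0.1005    ]
toolyaw 6.502856132842539
```

```bash
python3 -m jog '[{"fingers":255,"x":0.04,"y":0.006,"z":0,"twist":0},{"fingers":255,"x":0.08,"y":0.011,"z":0,"twist":0},{"fingers":255,"x":0.103,"y":0.015,"z":0,"twist":0},{"fingers":255,"x":0.103,"y":0.015,"z":0,"twist":0},{"fingers":255,"x":0.103,"y":0.015,"z":-0.03,"twist":0},{"fingers":255,"x":0.103,"y":0.015,"z":-0.055,"twist":0},{"fingers":255,"x":0.103,"y":0.015,"z":-0.07,"twist":0},{"fingers":255,"x":0.103,"y":0.015,"z":-0.0745,"twist":0},{"fingers":255,"x":0.103,"y":0.015,"z":-0.0745,"twist":0},{"fingers":255,"x":0.103,"y":0.015,"z":-0.0745,"twist":0},{"fingers":255,"x":0.103,"y":0.015,"z":-0.0745,"twist":0}]'
python3 - <<'E'
from h import *
a=r.camera('wrist')[60:260,200:440]
b=r.camera('scene')[230:380,120:300]
cv2.imwrite("pics/w4.png",np.hstack([cv2.resize(a,(480,400)),cv2.resize(b,(320,400)[:1]+(267,)) if 0 else cv2.resize(b,(320,267)).__class__(0) if 0 else cv2.copyMakeBorder(cv2.resize(b,(320,267)),0,133,0,0,cv2.BORDER_CONSTANT)]))
E
```

```text
time: 6.5
tcp_pos: [0.6483, 0.205, 0.024]
eef_rot: [0.998, 0.058, 0.001, -0.0]
ft_force: [-0.9, 0.2, -4.5]
grip_width: 0.0357
grasp_force: 25.0
```

View pics/w4.png

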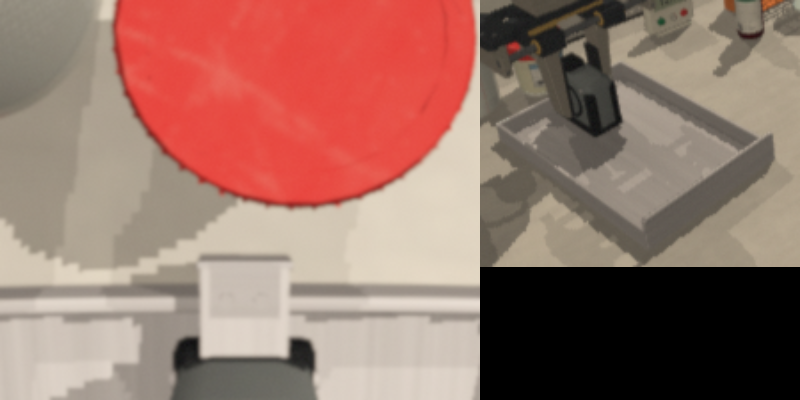

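Run:
```python
from h import *
h=back('wrist',(322,188.5),.027);e=back('wrist',(322,209),.02);e0=back('wrist',(322,203.5),.0);print(h,e,e0)
s=r.state();t=np.array(s['tcp_pos']);q=s['eef_rot'];y=2*np.arctan2(q[1],q[0]);u=np.array([np.cos(y),np.sin(y),0])
print(np.degrees(y),'along: hook outer',(h-t)@u,'rim outer',(e-t)@u,(e0-t)@u,'back travel to wall',((e-t)@u-.125)+.083,'u',u)
```

```text
[0.70652482 0.21159316 0.027     ] [0.69582528 0.21033639 0.02      ] [0.6949539  0.21019644 0.        ]
6.641710271929292 along: hook outer 0.058894436674424885 rim outer 0.04812134187035524 0.04723962403288664 back travel to wall 0.006121341870355249 u [0.99328883 0.11566028 0.        ]
```

```bash
python3 -m jog '[{"fingers":255,"x":0,"y":0,"z":-0.0015,"twist":0},{"fingers":255,"x":0,"y":0,"z":-0.0015,"twist":0},{"fingers":255,"x":-0.005,"y":-0.0006,"z":-0.0015,"twist":0},{"fingers":255,"x":-0.01,"y":-0.0012,"z":-0.0015,"twist":0},{"fingers":255,"x":-0.02,"y":-0.0023,"z":-0.0015,"twist":0},{"fingers":255,"x":-0.03,"y":-0.0035,"z":-0.0015,"twist":0},{"fingers":255,"x":-0.04,"y":-0.0046,"z":-0.0015,"twist":0},{"fingers":255,"x":-0.05,"y":-0.0058,"z":-0.0015,"twist":0},{"fingers":255,"x":-0.06,"y":-0.007,"z":-0.0015,"twist":0},{"fingers":255,"x":-0.07,"y":-0.0081,"z":-0.0015,"twist":0},{"fingers":255,"x":-0.08,"y":-0.0093,"z":-0.0015,"twist":0},{"fingers":255,"x":-0.09,"y":-0.0104,"z":-0.0015,"twist":0},{"fingers":255,"x":-0.1,"y":-0.0116,"z":-0.0015,"twist":0},{"fingers":255,"x":-0.11,"y":-0.0127,"z":-0.0015,"twist":0},{"fingers":255,"x":-0.12,"y":-0.0139,"z":-0.0015,"twist":0},{"fingers":255,"x":-0.13,"y":-0.015,"z":-0.0015,"twist":0},{"fingers":255,"x":-0.14,"y":-0.0162,"z":-0.0015,"twist":0},{"fingers":255,"x":-0.148,"y":-0.0172,"z":-0.0015,"twist":0},{"fingers":255,"x":-0.148,"y":-0.0172,"z":-0.0015,"twist":0},{"fingers":255,"x":-0.148,"y":-0.0172,"z":-0.0015,"twist":0}]'
python3 - <<'E'
from h import *
cv2.imwrite("pics/w5.png",r.camera('wrist'))
E
```

```text
time: 9.1
tcp_pos: [0.4999, 0.1877, 0.0216]
eef_rot: [0.998, 0.058, 0.0, -0.0]
ft_force: [0.2, -0.5, -5.4]
grip_width: 0.0357
grasp_force: 25.0
```

View pics/w5.png

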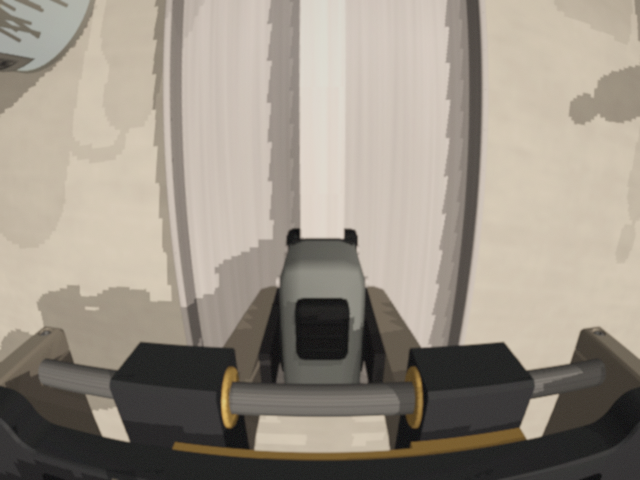

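The blade is out past the top of the picture, x≈320, and centred in the tray. Next I creep back to the wall.

```bash
python3 -m jog '[{"fingers":255,"x":-0.002,"y":-0.0002,"z":-0.0005,"twist":0},{"fingers":255,"x":-0.004,"y":-0.0005,"z":-0.001,"twist":0},{"fingers":255,"x":-0.006,"y":-0.0007,"z":-0.001,"twist":0},{"fingers":255,"x":-0.0075,"y":-0.0009,"z":-0.001,"twist":0},{"fingers":255,"x":-0.0075,"y":-0.0009,"z":-0.001,"twist":0},{"fingers":255,"x":-0.0075,"y":-0.0009,"z":-0.001,"twist":0}]'
for i in 1; do python3 -m jog '[{"fingers":255,"x":-0.001,"y":-0.0001,"z":0,"twist":0},{"fingers":255,"x":-0.001,"y":-0.0001,"z":0,"twist":0}]'; done
python3 -m jog '[{"fingers":255,"x":-0.001,"y":-0.0001,"z":0,"twist":0},{"fingers":255,"x":-0.001,"y":-0.0001,"z":0,"twist":0}]'
```

```text
time: 9.9
tcp_pos: [0.4922, 0.1867, 0.0206]
eef_rot: [0.998, 0.058, -0.0, 0.0]
ft_force: [2.3, 0.2, -5.0]
grip_width: 0.0361
grasp_force: 25.0
time: 10.15
tcp_pos: [0.4917, 0.1867, 0.0206]
eef_rot: [0.998, 0.058, 0.0, -0.0]
ft_force: [3.8, 0.9, -6.2]
grip_width: 0.0356
grasp_force: 25.0
time: 10.4
tcp_pos: [0.4916, 0.1867, 0.0208]
eef_rot: [0.998, 0.058, 0.001, -0.0]
ft_force: [5.8, 0.9, -8.1]
grip_width: 0.0356
grasp_force: 25.0
```

```bash
python3 -m jog '[{"fingers":255,"x":0.0015,"y":0.0002,"z":-0.0005,"twist":0},{"fingers":255,"x":0.0015,"y":0.0002,"z":-0.0005,"twist":0},{"fingers":255,"x":0.0015,"y":0.0002,"z":-0.0005,"twist":0}]'
python3 -m jog '[{"fingers":110,"x":0,"y":0,"z":0,"twist":0},{"fingers":110,"x":0,"y":0,"z":0,"twist":0},{"fingers":110,"x":0,"y":0,"z":0,"twist":0},{"fingers":110,"x":0,"y":0,"z":0,"twist":0},{"fingers":110,"x":0,"y":0,"z":0.03,"twist":0},{"fingers":110,"x":0,"y":0,"z":0.07,"twist":0},{"fingers":110,"x":0,"y":0,"z":0.1,"twist":0},{"fingers":110,"x":0,"y":0,"z":0.13,"twist":0},{"fingers":110,"x":0,"y":0,"z":0.13,"twist":0},{"fingers":110,"x":0,"y":0,"z":0.13,"twist":0}]'
python3 - <<'E'
from h import *
cv2.imwrite("pics/w6.png",r.camera('wrist'))
E
```

```text
time: 10.78
tcp_pos: [0.4917, 0.1867, 0.0206]
eef_rot: [0.998, 0.058, 0.0, 0.0]
ft_force: [-0.8, -0.8, 4.2]
grip_width: 0.0356
grasp_force: 25.0
time: 12.02
tcp_pos: [0.4912, 0.1863, 0.1493]
eef_rot: [0.998, 0.058, -0.001, 0.0]
ft_force: [-0.3, -0.4, 0.3]
grip_width: 0.0522
grasp_force: 0.0
```

View pics/w6.png

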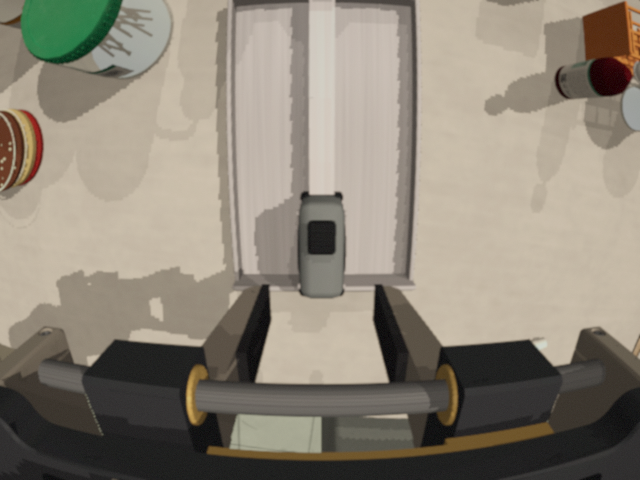

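Case sits against the near wall, its button at (322,238), and the blade runs off the top of the picture over the far rim.

```bash
python3 - <<'E'
from h import *
print(back('wrist',(322,237.5),.073),back('wrist',(322,194),.055))
E
python3 -m jog '[{"fingers":255,"x":0.014,"y":0.002,"z":0,"twist":0},{"fingers":255,"x":0.014,"y":0.002,"z":-0.03,"twist":0},{"fingers":255,"x":0.014,"y":0.002,"z":-0.055,"twist":0},{"fingers":255,"x":0.014,"y":0.002,"z":-0.065,"twist":0},{"fingers":255,"x":0.014,"y":0.002,"z":-0.065,"twist":0},{"fingers":255,"x":0.014,"y":0.002,"z":-0.065,"twist":0},{"fingers":255,"x":0.014,"y":0.002,"z":-0.065,"twist":0},{"fingers":255,"x":0.014,"y":0.002,"z":-0.065,"twist":0}]'
```

```text
[0.50503367 0.18759984 0.073     ] [0.5321825 0.1907081 0.055    ]
time: 13.08
tcp_pos: [0.5061, 0.1888, 0.0857]
eef_rot: [0.998, 0.058, 0.001, -0.0]
ft_force: [0.7, -0.4, 1.3]
grip_width: 0.0002
grasp_force: 0.0
```

Fingers are shut, 12 mm above the button. Now I press slowly.

```bash
python3 -m jog '[{"fingers":255,"x":-0.0005,"y":-0.0005,"z":-0.005,"twist":0},{"fingers":255,"x":-0.0005,"y":-0.0005,"z":-0.01,"twist":0},{"fingers":255,"x":-0.0005,"y":-0.0005,"z":-0.012,"twist":0},{"fingers":255,"x":-0.0005,"y":-0.0005,"z":-0.014,"twist":0},{"fingers":255,"x":-0.0005,"y":-0.0005,"z":-0.0155,"twist":0},{"fingers":255,"x":-0.0005,"y":-0.0005,"z":-0.0155,"twist":0}]'
python3 -m jog '[{"fingers":255,"x":0,"y":0,"z":-0.0015,"twist":0},{"fingers":255,"x":0,"y":0,"z":-0.0025,"twist":0},{"fingers":255,"x":0,"y":0,"z":-0.0025,"twist":0}]'
python3 -m jog '[{"fingers":255,"x":0,"y":0,"z":-0.001,"twist":0},{"fingers":255,"x":0,"y":0,"z":-0.001,"twist":0}]'
```

```text
time: 13.82
tcp_pos: [0.5053, 0.1883, 0.0695]
eef_rot: [0.998, 0.058, 0.0, -0.0]
ft_force: [-0.3, 0.1, 0.2]
grip_width: 0.0002
grasp_force: 0.0
time: 14.2
tcp_pos: [0.5055, 0.1884, 0.0674]
eef_rot: [0.998, 0.058, 0.0, -0.0]
ft_force: [-1.8, -0.7, 5.1]
grip_width: 0.0002
grasp_force: 2.5
time: 14.45
tcp_pos: [0.5056, 0.1884, 0.0673]
eef_rot: [0.998, 0.058, 0.0, 0.0]
ft_force: [-3.4, -3.1, 12.7]
grip_width: 0.0007
grasp_force: 6.3
```

```bash
python3 -m jog '[{"fingers":255,"x":0,"y":0,"z":0,"twist":0},{"fingers":255,"x":0,"y":0,"z":0.003,"twist":0},{"fingers":255,"x":0,"y":0,"z":0.04,"twist":0},{"fingers":110,"x":-0.006,"y":-0.001,"z":0.06,"twist":0},{"fingers":110,"x":-0.0145,"y":-0.0015,"z":0.06,"twist":0},{"fingers":110,"x":-0.0145,"y":-0.0015,"z":0.06,"twist":0},{"fingers":110,"x":-0.0145,"y":-0.0015,"z":0.06,"twist":0},{"fingers":110,"x":-0.0145,"y":-0.0015,"z":0.06,"twist":0}]'
python3 - <<'E'
from h import *
a=r.camera('wrist')[150:300,220:420]
b=r.camera('scene')[230:380,120:300]
cv2.imwrite("pics/w7.png",np.hstack([cv2.resize(a,(480,360)),cv2.copyMakeBorder(cv2.resize(b,(320,267)),0,93,0,0,cv2.BORDER_CONSTANT)]))
E
```

```text
time: 15.45
tcp_pos: [0.4905, 0.1866, 0.1254]
eef_rot: [0.998, 0.058, -0.001, 0.0]
ft_force: [-1.0, 0.2, -0.4]
grip_width: 0.0488
grasp_force: 0.0
```

View pics/w7.png

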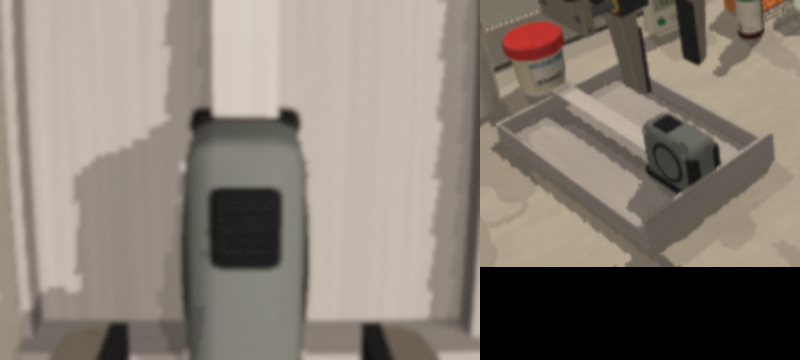

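The button is down, the blade lies over the rim, and the case is clear between the fingers. Regrasping.

```bash
python3 -m jog '[{"fingers":110,"x":0.001,"y":0,"z":-0.04,"twist":0},{"fingers":110,"x":0.001,"y":0,"z":-0.08,"twist":0},{"fingers":110,"x":0.001,"y":0,"z":-0.1,"twist":0},{"fingers":110,"x":0.001,"y":0,"z":-0.103,"twist":0},{"fingers":110,"x":0.001,"y":0,"z":-0.103,"twist":0},{"fingers":255,"x":0.001,"y":0,"z":-0.103,"twist":0},{"fingers":255,"x":0.001,"y":0,"z":-0.103,"twist":0},{"fingers":255,"x":0.001,"y":0,"z":-0.103,"twist":0},{"fingers":255,"x":0.001,"y":0,"z":-0.103,"twist":0},{"fingers":255,"x":0.001,"y":0,"z":-0.103,"twist":0}]' 25
python3 -m jog '[{"fingers":255,"x":0.002,"y":0.0002,"z":0,"twist":0},{"fingers":255,"x":0.002,"y":0.0002,"z":0.005,"twist":0},{"fingers":255,"x":0.002,"y":0.0002,"z":0.015,"twist":0},{"fingers":255,"x":0.002,"y":0.0002,"z":0.04,"twist":0},{"fingers":255,"x":0.002,"y":0.0002,"z":0.08,"twist":0},{"fingers":255,"x":0.002,"y":0.0002,"z":0.12,"twist":0},{"fingers":255,"x":0.002,"y":0.0002,"z":0.16,"twist":0},{"fingers":255,"x":0.002,"y":0.0002,"z":0.18,"twist":0},{"fingers":255,"x":0.002,"y":0.0002,"z":0.18,"twist":0}]'
python3 -c "
from h import *
print(r.state()['joint_positions'])"
```

```text
time: 16.8
tcp_pos: [0.4924, 0.1868, 0.024]
eef_rot: [0.998, 0.058, 0.001, -0.0]
ft_force: [-1.0, -0.0, 5.9]
grip_width: 0.0355
grasp_force: 25.0
time: 17.92
tcp_pos: [0.4944, 0.1871, 0.2046]
eef_rot: [0.998, 0.058, 0.002, -0.0]
ft_force: [0.3, 0.0, -5.5]
grip_width: 0.0358
grasp_force: 25.0
[-0.05150718  0.31561483 -0.44747746  1.88841796  0.16448597  0.97004203
 -2.02767001]
```

```bash
python3 -m jog '[{"fingers":255,"x":-0.01,"y":-0.03,"z":0,"twist":-5},{"fingers":255,"x":-0.02,"y":-0.07,"z":0,"twist":-11},{"fingers":255,"x":-0.03,"y":-0.11,"z":0,"twist":-17},{"fingers":255,"x":-0.04,"y":-0.15,"z":0,"twist":-23},{"fingers":255,"x":-0.049,"y":-0.19,"z":0,"twist":-30},{"fingers":255,"x":-0.049,"y":-0.23,"z":0,"twist":-37},{"fingers":255,"x":-0.049,"y":-0.27,"z":0,"twist":-44},{"fingers":255,"x":-0.049,"y":-0.31,"z":0,"twist":-51},{"fingers":255,"x":-0.049,"y":-0.35,"z":0,"twist":-58},{"fingers":255,"x":-0.049,"y":-0.39,"z":0,"twist":-65},{"fingers":255,"x":-0.049,"y":-0.43,"z":0,"twist":-72},{"fingers":255,"x":-0.049,"y":-0.47,"z":0,"twist":-79},{"fingers":255,"x":-0.049,"y":-0.51,"z":0,"twist":-84},{"fingers":255,"x":-0.049,"y":-0.532,"z":0,"twist":-86},{"fingers":255,"x":-0.049,"y":-0.532,"z":0,"twist":-86},{"fingers":255,"x":-0.049,"y":-0.532,"z":0,"twist":-86},{"fingers":255,"x":-0.049,"y":-0.532,"z":0,"twist":-86}]'
python3 -c "
from h import *
print(r.state()['joint_positions'])"
```

```text
time: 20.05
tcp_pos: [0.4451, -0.3434, 0.2029]
eef_rot: [0.77, -0.637, -0.0, -0.0]
ft_force: [0.5, 0.5, -4.8]
grip_width: 0.0362
grasp_force: 25.0
[ 0.53754843  0.33149607  0.07443459  1.83721593 -0.03013343  0.97467934
 -2.32841072]
```

Arrived at yaw −79°. Next I lower; contact is expected at TCP z ≈ 0.024.

```bash
python3 -m jog '[{"fingers":255,"x":0,"y":0,"z":-0.05,"twist":0},{"fingers":255,"x":0,"y":0,"z":-0.1,"twist":0},{"fingers":255,"x":0,"y":0,"z":-0.14,"twist":0},{"fingers":255,"x":0,"y":0,"z":-0.165,"twist":0},{"fingers":255,"x":0,"y":0,"z":-0.175,"twist":0},{"fingers":255,"x":0,"y":0,"z":-0.178,"twist":0},{"fingers":255,"x":0,"y":0,"z":-0.178,"twist":0},{"fingers":255,"x":0,"y":0,"z":-0.178,"twist":0}]'
python3 -m jog '[{"fingers":255,"x":0,"y":0,"z":-0.001,"twist":0},{"fingers":255,"x":0,"y":0,"z":-0.001,"twist":0},{"fingers":255,"x":0,"y":0,"z":-0.001,"twist":0}]'
python3 -m jog '[{"fingers":255,"x":0,"y":0,"z":-0.001,"twist":0},{"fingers":255,"x":0,"y":0,"z":-0.001,"twist":0},{"fingers":255,"x":0,"y":0,"z":-0.001,"twist":0}]'
```

```text
time: 21.05
tcp_pos: [0.4455, -0.3456, 0.0262]
eef_rot: [0.77, -0.638, 0.001, -0.0]
ft_force: [0.2, 0.2, -4.3]
grip_width: 0.0362
grasp_force: 25.0
time: 21.42
tcp_pos: [0.4448, -0.3451, 0.0243]
eef_rot: [0.77, -0.639, 0.0, -0.0]
ft_force: [0.0, 0.9, -2.4]
grip_width: 0.0357
grasp_force: 25.0
time: 21.8
tcp_pos: [0.4448, -0.3451, 0.0243]
eef_rot: [0.77, -0.638, 0.0, -0.0]
ft_force: [-3.0, 2.0, 6.3]
grip_width: 0.0356
grasp_force: 25.0
```

Contact at z = 0.0243, as expected. Release and retreat, then check numerically.

```bash
python3 -m jog '[{"fingers":60,"x":0,"y":0,"z":0.0005,"twist":0},{"fingers":60,"x":0,"y":0,"z":0.0005,"twist":0},{"fingers":60,"x":0,"y":0,"z":0.0005,"twist":0},{"fingers":60,"x":0,"y":0,"z":0.0005,"twist":0},{"fingers":60,"x":0,"y":0,"z":0.03,"twist":0},{"fingers":60,"x":0,"y":0,"z":0.07,"twist":0},{"fingers":60,"x":0,"y":0,"z":0.12,"twist":0},{"fingers":60,"x":0,"y":0,"z":0.17,"twist":0},{"fingers":60,"x":0,"y":0,"z":0.18,"twist":0},{"fingers":60,"x":0,"y":0,"z":0.18,"twist":0}]'
python3 - <<'E'
from h import *
# numeric check: dark button and case midline in wrist view
im=r.camera('wrist');g=im.max(2);s=r.state()
u=[int(v) for v in proj('wrist',(.4477,-.3588,.069))];print('expected button px',u)
m=np.zeros_like(g);m[u[1]-40:u[1]+40,u[0]-40:u[0]+40]=1
k=((g<55)&(m>0)).astype(np.uint8);n,l,st,c=cv2.connectedComponentsWithStats(k)
for i in range(1,n):
    if st[i,4]>60:print(st[i],back('wrist',c[i],.069).round(4))
# blade end: profile along the blade line
d=np.array([.4477-.4448,-.3588+.3451]);d/=np.hypot(*d)
p=r.camera_params('wrist')
for a in np.arange(.17,.235,.005):
    x=proj('wrist',(.4448+d[0]*a,-.3451+d[1]*a,.0245),p);i,j=int(x[1]+.5),int(x[0]+.5)
    if 0<=i<480 and 0<=j<640:print(round(a,3),(j,i),im[i,j])
E
```

```text
time: 23.05
tcp_pos: [0.4447, -0.3451, 0.2032]
eef_rot: [0.77, -0.638, 0.0, -0.0]
ft_force: [-0.5, 0.3, 0.3]
grip_width: 0.0701
grasp_force: 0.0
expected button px [321, 218]
[311 209  23  25 525] [ 0.4469 -0.3561  0.069 ]
0.17 (317, 44) [177 187 191]
0.175 (317, 39) [177 187 190]
0.18 (317, 34) [178 188 191]
0.185 (317, 29) [178 188 190]
0.19 (317, 24) [156 166 173]
0.195 (317, 19) [161 171 182]
0.2 (317, 15) [160 169 179]
0.205 (317, 10) [137 154 165]
0.21 (317, 5) [136 153 165]
0.215 (316, 0) [134 152 163]
```

```bash
python3 -c "
from rig import r
print(r.finish_job())"
```

```text
the job is handed in; nothing more can be done
None
```

I measured the tray and handed the job in: the tape stands released on the nearest clipboard, lock pushed fully down. The blade is drawn out about 0.145 m, estimated from the last wrist image, and no verdict came back.

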